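Switch off the shaker and set its transport lock

ROBOT

A 7-joint arm with a two-finger parallel gripper is mounted at the origin on the work surface. World frame = base frame: x ahead of the robot, y to its left, z up, the work surface at z = 0. Lengths are in m, angles in rad, forces in N, time in s.
With the tool pointing down it reaches from about 0.4 to 0.875 m from the base axis. Payload 19.3 kg.
Tool frame: the origin (TCP) lies on the mounting face of the last link; the fingertips stand 173 mm ahead of it and the grasp point (between the pads) lies 155 mm ahead of it (robot.grip_point_offset is the distance from the TCP to the grasp point, in m); z points along the fingers, x is the direction in which the jaws open and shut, and the axes are right-handed (so a half turn about z gives the same grasp; the last joint's range is limited). The gripper opens to 85 mm and grips with 20 to 120 N. Pads are 22 mm wide; open, the fingers measure 114 mm over their backs; the gripper's body (76 mm by 85 mm) begins 54 mm behind the grasp point. The pads swing forward as they close: fully open they stand 13 mm farther back than shut.
Start: joints at [1.184, 0.521, -0.036, 1.599, 0.021, 1.021, -0.113], TCP at [0.195, -0.594, 0.405] pointing down, gripper open.
Joint ranges: [-2.91, 2.91], [-0.3, 2.13], [-1.5, 1.42], [0.17, 2.43], [-1.26, 4.41], [0.16, 1.93], [-2.52, 2.52]. Speed limits (rad/s): [1.89, 1.89, 2.39, 2.39, 3.01, 3.01, 3.01].

INTERFACE

Orientations are given as [roll, pitch, yaw] about the fixed x, y, z axes, in that order (R = Rz(yaw) Ry(pitch) Rx(roll)).
In Python, from workcell import robot gives the robot as it stands.
- The arm moves only by the tool drive_tool, never from a script. Its argument "rows" is a list of rows, each a list of 4 numbers: the shift along the tool's x, y, z in m, then the turn about the tool's z in rad. A call has 1 to 5 rows; each row is the pose to reach, as a shift and turn from the pose measured when the call began, along the tool's axes at that moment; what a row does not reach only later rows make up. A row lasts 1/12 s, in which the tool goes at most 41.7 mm and 7.16 degrees, less where a joint would pass 70% of its speed; a pose out of reach is approached as far as the arm can. A call with a gripper value outside its range is refused whole. "grip" is the opening in per cent of the stroke, from 0 (shut) to 100 (fully open), set as the call begins (left out, the last holds). The fingers move at their own pace and stop on an object; "force" is the grip in N (left out, the last holds). Time passes only in rows, so rows that repeat a pose let the fingers close. It gives the time, the measured TCP pose, the force and the opening at its end, in the units of the state.
- robot.sense(): the state, without advancing time (a new reading comes with each control period).
- robot.read_camera(name): name is "scene" or "top" or "wrist"; returns a dict with "frame" (384x512x3 uint8, red, green, blue), "vfov" (degrees; the focal length in pixels is half the picture's height over the tangent of half this angle, whatever the lens; pixels are square), "cx", "cy" (the principal point, pixels), "extrinsics" (4x4, takes a point from camera to world coordinates). Camera axes: x right, y up, looking along -z (the intrinsics and any distortion apply to the point x, -y, -z); pixel columns grow to the right and rows downward; lengths in m; the calibration is good to about 2 mm. A picture is of the moment at which its call begins. There is no depth.
- robot.finish_job(): hands the job in, once; it reports no verdict.
The state is a dict: "time": time; "joints": joint angles; "joint_velocities": joint speeds; "tau": joint torques, N m; "tcp_pos": TCP position; "orientation": TCP orientation; "force": force on the tool from outside, world axes, zero at the start; "wrist_torque": the same for the moment, N m; "width": finger opening in m.
Only numpy, scipy, OpenCV 4.12 (cv2) and the standard library are available. Lean on these libraries where they do the work, as an engineer would, in place of code of your own. Each camera call takes 0.05 s, during which the arm holds its last target. There are 200 camera calls.

TASK

Take the platform shaker out of service. First switch off its power: on the box with two wing handles, turn the handle on the shaker's side a quarter turn anticlockwise (seen from above) until it rests in its off position, leaving the other handle on because it feeds the heater. Then slide the shaker's transport lock all the way, so that its steel bolt is fully home in the keeper, and let go. Do not push away the small jar, the beaker and the tip box that stand close by.

Things in the scene. Friction and masses are not known exactly. Their poses are not given: they have to be found in the camera images.
- iso_box: Twin power isolator: grey metal box fixed to the bench between the two machines, 110 (x) x 200 (y) x 70 mm high, origin at the centre of its underside; x points away from the robot, y along its length to the robot's left. Two equal wing handles on its top, 55 mm either side of its centre along y; each feeds the machine standing on its side. Its position and yaw vary.
- iso_left_grip (a point): A black wing handle standing on top of the isolator box: an upright bar 72 mm long (its x axis), 14 mm wide (its y axis) and 36 mm high, on a disc 52 mm in diameter. This point is on the turning axis, 2 mm above mid-height of the bar: 16 mm below its top, 20 mm above its foot and 98 mm above the bench; it turns with the handle. This is the handle on the box's +y (left) side.
- iso_left (a joint): Left handle, rad, about the upright axis: 0 = on (bar along the box's x, i.e. front to back), 1.571 = off (quarter turn anticlockwise seen from above, bar along the box's length). Solid stops at both ends. An over-centre spring (with friction at most 0.16 N m) draws the handle to the nearer end and holds it there, so once released past the middle it goes home by itself.
- iso_right_grip (a point): A black wing handle standing on top of the isolator box: an upright bar 72 mm long (its x axis), 14 mm wide (its y axis) and 36 mm high, on a disc 52 mm in diameter. This point is on the turning axis, 2 mm above mid-height of the bar: 16 mm below its top, 20 mm above its foot and 98 mm above the bench; it turns with the handle. This is the handle on the box's -y (right) side.
- iso_right (a joint): Right handle, rad, about the upright axis: 0 = on (bar along the box's x, i.e. front to back), 1.571 = off (quarter turn anticlockwise seen from above, bar along the box's length). Solid stops at both ends. An over-centre spring (with friction at most 0.16 N m) draws the handle to the nearer end and holds it there, so once released past the middle it goes home by itself.
- shaker_top (a point): The platform shaker, left or right of the isolator box: white housing 260 (x) x 220 (y) mm fixed to the bench, an aluminium platform with steel rod rim (top at 111 mm) over its rear part, a bare ledge 75 mm above the bench along its front. This point: middle of the housing, 75 mm above the bench; x points away from the robot, y to its left. Position and yaw vary.
- lock_grip (a point): Transport lock: upright black grip block 26 (x) x 20 (y) x 36 mm high on a track on the shaker's front ledge, with a 10 mm thick steel bolt pointing to +y. This point: middle of the grip, 14 mm below its top, 104 mm above the bench; axes as the shaker's. It slides along +y towards the keeper. The platform's front edge is 70 mm behind (+x of) its middle.
- keeper (a point): Keeper that receives the bolt: steel block 22 (x) x 24 (y) mm on the shaker's front ledge, tied to the platform by a strap that runs from it to the rear (+x). This point: centre of its top, 109 mm above the bench; axes as the shaker's. With the lock home, 24 mm remain between the grip and the keeper.
- lock (a joint): Travel of the transport lock, m: 0 = released, 0.060 = locked, at a solid end stop (grip nearest the keeper, bolt inside it). It starts at 0 to 0.02, grows along the shaker's +y, stays where it is left, and slides with about 2 N.
- heater: Dry-block heater, a machine fixed to the bench on the other side of the isolator box: white housing 260 x 220 mm, 96 mm high, with a drilled aluminium block and a small round knob; origin at the centre of its underside. Not to be worked on.
- tip_box: Bystander, behind the isolator box: white pipette-tip box with clear lid, 87 x 122 x 56 mm; origin at the centre of its underside.
- vial_jar: Bystander, in front, beside the isolator box: small closed jar, 44 mm diameter, 55 mm high; origin at the centre of its underside.
- beaker: Bystander, in front, beside the isolator box: small white beaker, 56 mm across the rim, 60 mm high; origin at the centre of its underside.
Mind the look-alikes: they are no part of the job. What is shaped like the iso_box but yellow is not meant.

How it is judged:
By the outcome, as a careful person would: the job done as asked, in the order asked, and still so for the second after the job is handed in, with the robot touching nothing.
It also fails if it takes over 42 s, if anything falls off the work surface, if the arm or the gripper's body presses on something with over 40 N, if the wrist force passes 120 N, or if a joint passes its speed limit or range.

## Working session

There is one attempt and no reset: what is moved stays moved. The work goes in short steps, Python scripts to look and compute and a tool call to move; the robot and the scene stay as the last step left them, time stands still between calls to the robot, and variables do not carry over. Pictures are saved under pics/ and viewed, about 8 in all and at most 12, crops included, and the job is handed in when it is done.

Besides the shell and the picture viewer there is one more tool, called after "Request:" as a command line: name --pt "numbers of a row" for each row, then --argument value for the rest. drive_tool: Moves the arm, as the interface text tells. Its arguments: {"type":"object","properties":{"rows":{"type":"array","items":{"type":"array","items":{"type":"number"}}},"grip":{"type":"number"},"force":{"type":"number"}},"required":["rows"]}

```bash
mkdir -p pics; cat > h.py <<'E'
import numpy as np, cv2
from workcell import robot
def snap(name,fn):
    c=robot.read_camera(name); np.savez('pics/'+fn+'.npz',**{k:np.array(v) for k,v in c.items()})
    cv2.imwrite('pics/'+fn+'.png',c['frame'][:,:,::-1]); return c
def load(fn): return dict(np.load('pics/'+fn+'.npz',allow_pickle=True))
def ray(c,u,v):
    f=c['frame'].shape[0]/2/np.tan(np.radians(float(c['vfov']))/2)
    E=c['extrinsics']; d=E[:3,:3]@np.array([(u-c['cx'])/f,-(v-c['cy'])/f,-1.]); return E[:3,3],d
def at(c,u,v,z):
    o,d=ray(c,u,v); return o+d*(z-o[2])/d[2]
def px(c,p):
    f=c['frame'].shape[0]/2/np.tan(np.radians(float(c['vfov']))/2)
    E=c['extrinsics']; q=E[:3,:3].T@(np.array(p)-E[:3,3]); return np.array([c['cx']-f*q[0]/q[2],c['cy']+f*q[1]/q[2]])
E
python3 - <<'E'
from h import *
ims=[]
for n in ("top","scene"):
    c=snap(n,n+"0"); print({k:c[k] for k in c if k!='frame'})
for n in ("top","scene"):
    im=cv2.imread(f'pics/{n}0.png'); cv2.imwrite(f'pics/{n}0b.png',cv2.resize(im,(800,600),interpolation=cv2.INTER_CUBIC))
print(robot.sense()); print([k for k in dir(robot) if k[0]!='_'])
E
```

```text
{'vfov': 48.972811609060614, 'cx': 256.93932764883783, 'cy': 191.63510037673169, 'extrinsics': array([[ 0.01546466,  0.99313503, -0.11594678,  0.32512963],
       [-0.99985197,  0.0144852 , -0.00928541,  0.0062529 ],
       [-0.00754216,  0.11607321,  0.99321202,  1.55510855],
       [ 0.        ,  0.        ,  0.        ,  1.        ]])}
{'vfov': 47.100248755293485, 'cx': 251.13601532964836, 'cy': 189.84980620591006, 'extrinsics': array([[ 0.62275381, -0.65941238,  0.421133  ,  1.02901556],
       [ 0.78241598,  0.52602289, -0.33335439, -0.41433833],
       [-0.00170759,  0.5370989 ,  0.84351755,  1.15897228],
       [ 0.        ,  0.        ,  0.        ,  1.        ]])}
{'time': 0.1, 'joints': array([ 1.18384674,  0.52194246, -0.0363887 ,  1.59995819,  0.02120708,
        1.02109713, -0.1127994 ]), 'joint_velocities': array([ 0.00069023, -0.00028208,  0.00051634, -0.00122117, -0.00080911,
        0.00148106,  0.00011079]), 'tau': array([ 3.41355626e-03, -9.28492141e+01,  1.98416948e+00, -3.70533478e+01,
        1.81754533e-02,  5.35985208e-03,  6.30349746e-05]), 'tcp_pos': array([ 0.1946413 , -0.59378151,  0.40418738]), 'orientation': array([ 3.14154554e+00,  1.01910296e-03, -1.25400018e+00]), 'force': array([-1.23128466, -0.69453624, -1.29654436]), 'wrist_torque': array([0.0044287 , 0.05517322, 0.0284136 ]), 'width': 0.08498369735132344}
['PlanningError', 'finish_job', 'grip_point_offset', 'read_camera', 'sense']
```

View pics/top0b.png

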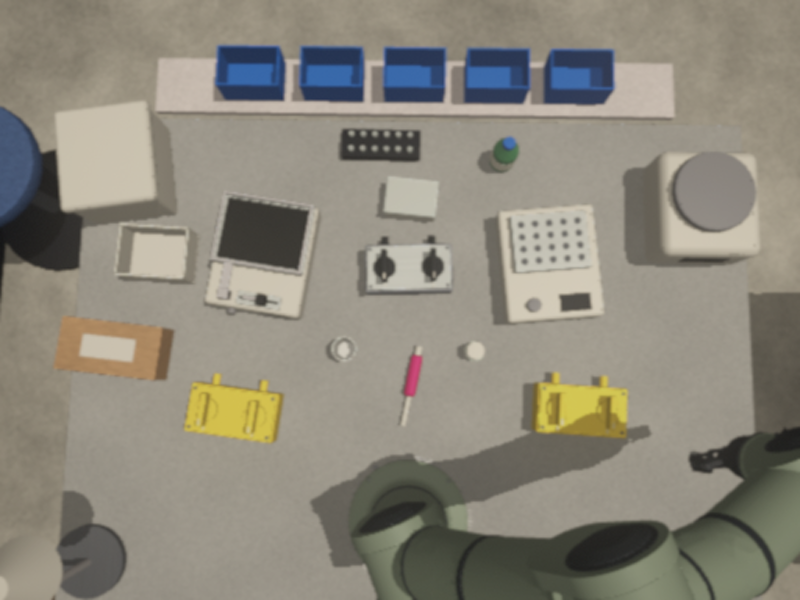

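View pics/scene0b.png

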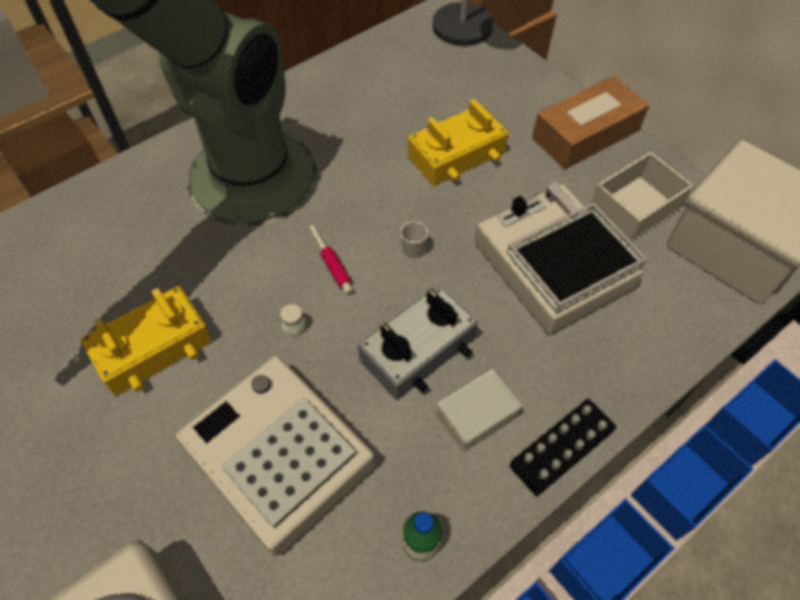

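The top view shows the grey isolator at (408,267), with wing handles at (384,265) and (432,265). The shaker is at (262,255), on the left, and the heater at (550,262), on the right. There are three twin-handle boxes: yellow (233,411), yellow (581,409) and grey (408,267). Only the grey one stands between the two machines and has the right colour, so it is the one meant. The handle to turn is its left one. I'll confirm this in an enlarged crop.

```bash
python3 - <<'E'
import cv2,numpy as np
im=cv2.imread('pics/top0.png')[115:210,125:295]   # x4.7
a=cv2.resize(im,None,fx=4.7,fy=4.7,interpolation=cv2.INTER_CUBIC); 
a=cv2.convertScaleAbs(a,alpha=1.3)
for i in range(0,170,10): cv2.line(a,(int(i*4.7),0),(int(i*4.7),6 if i%50 else 14),(0,0,255),1); cv2.putText(a,str(125+i),(int(i*4.7),22),0,.35,(0,0,255),1)
for i in range(0,95,10): cv2.line(a,(0,int(i*4.7)),(6,int(i*4.7)),(0,0,255),1); cv2.putText(a,str(115+i),(8,int(i*4.7)+4),0,.35,(0,0,255),1)
cv2.imwrite('pics/top0c.png',a); print(a.shape)
im=cv2.imread('pics/scene0.png')[110:260,220:420]
a=cv2.resize(im,None,fx=4,fy=4,interpolation=cv2.INTER_CUBIC); a=cv2.convertScaleAbs(a,alpha=1.3)
for i in range(0,200,10): cv2.line(a,(i*4,0),(i*4,6),(0,0,255),1); cv2.putText(a,str(220+i),(i*4,18),0,.35,(0,0,255),1)
for i in range(0,150,10): cv2.line(a,(0,i*4),(6,i*4),(0,0,255),1); cv2.putText(a,str(110+i),(8,i*4+4),0,.35,(0,0,255),1)
cv2.imwrite('pics/scene0c.png',a)
E
```

```text
(446, 799, 3)
```

View pics/top0c.png

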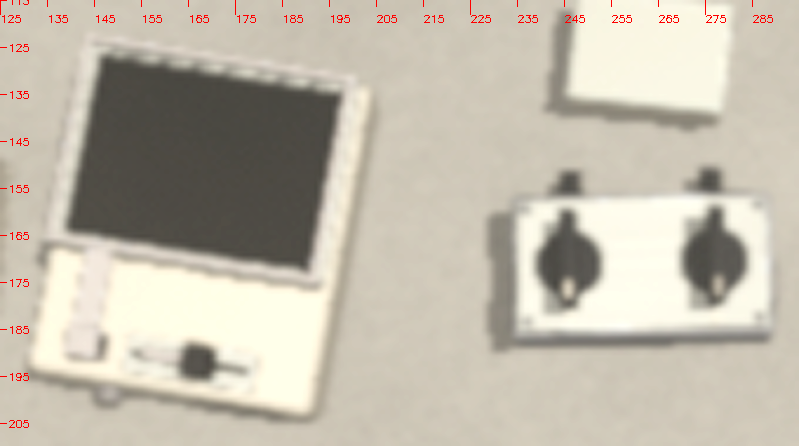

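View pics/scene0c.png

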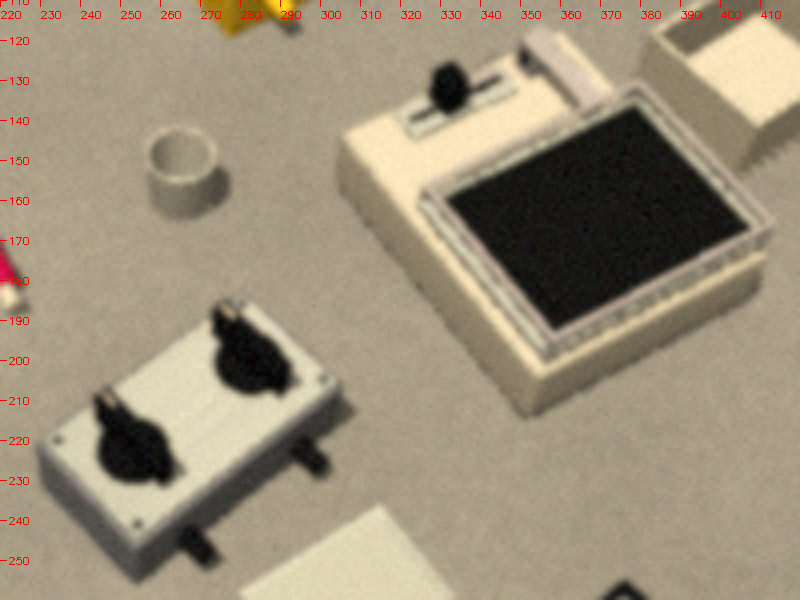

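The crops confirm the grey box: both handles are front-to-back (on), and the left one is at crop (568,258). The lock grip is at crop (198,361) with the keeper at (85,341), so +y of the shaker runs to the left. Next I compute positions.

```bash
python3 - <<'E'
from h import *
t=load('top0'); s=load('scene0')
T=lambda u,v,z: at(t,125+u/4.7,115+v/4.7,z)
S=lambda u,v,z: at(s,220+u/4,110+v/4,z)
np.set_printoptions(precision=4,suppress=True)
cs=[T(517,200,.07),T(765,193,.07),T(770,333,.07),T(517,334,.07)]
print('boxT',cs,np.mean(cs,0))
cS=[S(240,300,.07),S(340,382,.07),S(138,540,.07),S(40,447,.07)]
print('boxS',cS,np.mean(cS,0))
print('LdiscT',T(568,265,.078),'S',S(253,358,.078),'R',T(715,262,.078),S(135,450,.078))
print('Lbar ends T',T(567,212,.114),T(568,303,.114))
print('grip top T',T(198,361,.118),'S',S(450,72,.118))
print('track T',T(135,352,.08),T(252,370,.08))
print('keeper T',T(85,341,.109),'S',S(540,45,.109))
print('platform front edge T',T(45,240,.111),T(318,283,.111),'rear',T(95,45,.111),T(365,87,.111))
print('front ledge T',T(32,372,.075),T(312,416,.075))
print('beaker',at(t,343/800*512,345/600*384,.06),'jar',at(t,475/800*512,350/600*384,.055))
E
```

```text
boxT [array([0.6203, 0.1006, 0.07  ]), array([ 0.6283, -0.0882,  0.07  ]), array([ 0.5208, -0.0928,  0.07  ]), array([0.5173, 0.0984, 0.07  ])] [0.5717 0.0045 0.07  ]
boxS [array([0.5252, 0.0932, 0.07  ]), array([0.6232, 0.1036, 0.07  ]), array([ 0.6299, -0.0874,  0.07  ]), array([ 0.5313, -0.0963,  0.07  ])] [0.5774 0.0033 0.07  ]
LdiscT [0.5693 0.0605 0.078 ] S [0.5725 0.0644 0.078 ] R [ 0.5732 -0.0504  0.078 ] [ 0.578  -0.0484  0.078 ]
Lbar ends T [0.603  0.0607 0.114 ] [0.5351 0.0587 0.114 ]
grip top T [0.4878 0.3284 0.118 ] S [0.4889 0.3331 0.118 ]
track T [0.4982 0.3846 0.08  ] [0.4859 0.2961 0.08  ]
keeper T [0.5024 0.4144 0.109 ] S [0.5084 0.4139 0.109 ]
platform front edge T [0.5771 0.4471 0.111 ] [0.5478 0.2436 0.111 ] rear [0.7257 0.4168 0.111 ] [0.6963 0.2134 0.111 ]
front ledge T [0.4825 0.4629 0.075 ] [0.4524 0.2507 0.075 ]
beaker [0.3937 0.1512 0.06  ] jar [ 0.3871 -0.1485  0.055 ]
```

Request:
drive_tool --pt "-0.025 -0.03 0 -0.08" --pt "-0.052 -0.058 0 -0.16" --pt "-0.08 -0.09 0 0.0" --pt "-0.107 -0.12 0 0.1" --pt "-0.134 -0.149 0 0.22" --grip 100

```text
time: 0.52
tcp_pos: [0.2928, -0.4225, 0.4041]
orientation: [3.141, 0.001, -1.453]
force: [2.1, 0.2, -0.0]
width: 0.0851
```

Request:
drive_tool --pt "-0.03 -0.022 0 0.04" --pt "-0.06 -0.044 0 0.08" --pt "-0.09 -0.067 0 0.08" --pt "-0.12 -0.089 0 0.08" --pt "-0.15 -0.111 0 0.08"

```text
time: 0.93
tcp_pos: [0.3858, -0.2587, 0.4043]
orientation: [3.141, 0.001, -1.533]
force: [1.1, -0.2, 0.1]
width: 0.0852
```

Request:
drive_tool --pt "-0.031 -0.02 0 0" --pt "-0.062 -0.04 0 0" --pt "-0.094 -0.06 0 0" --pt "-0.125 -0.08 0 0" --pt "-0.157 -0.1 0 0"

```text
time: 1.35
tcp_pos: [0.4802, -0.0963, 0.4045]
orientation: [3.141, 0.001, -1.533]
force: [1.5, -1.4, 0.3]
width: 0.0849
```

Request:
drive_tool --pt "-0.035 -0.022 0 0" --pt "-0.07 -0.045 0 0" --pt "-0.105 -0.068 0 0" --pt "-0.14 -0.09 0 0" --pt "-0.154 -0.097 0 0"

```text
time: 1.77
tcp_pos: [0.5728, 0.0664, 0.4042]
orientation: [3.141, 0.003, -1.529]
force: [-0.8, 1.5, -0.4]
width: 0.0852
```

```bash
python3 - <<'E'
from h import *
c=snap('wrist','w1'); print(c['vfov'],c['cx'],c['cy'],c['extrinsics']); s=robot.sense(); print(s['tcp_pos'],s['orientation'],s['joints'])
cv2.imwrite('pics/w1b.png',cv2.resize(cv2.imread('pics/w1.png'),(800,600),interpolation=cv2.INTER_CUBIC))
print(px(c,[.571,.0615,.114])*800/512)
E
```

```text
62.97153711771645 255.21236042836225 193.738905904714 [[ 0.04103452  0.95897015  0.28052169  0.64365841]
 [-0.99915451  0.04009671  0.00908407  0.06905403]
 [-0.00253665 -0.28065727  0.9598047   0.3726813 ]
 [ 0.          0.          0.          1.        ]]
[0.57286678 0.0676726  0.40399571] [ 3.14106695  0.00398365 -1.52677923] [-0.04355258  0.4536539  -0.2430441   1.72242564  0.12248401  0.98028532
 -1.8580102 ]
[408.28816332 297.94032236]
```

View pics/w1b.png

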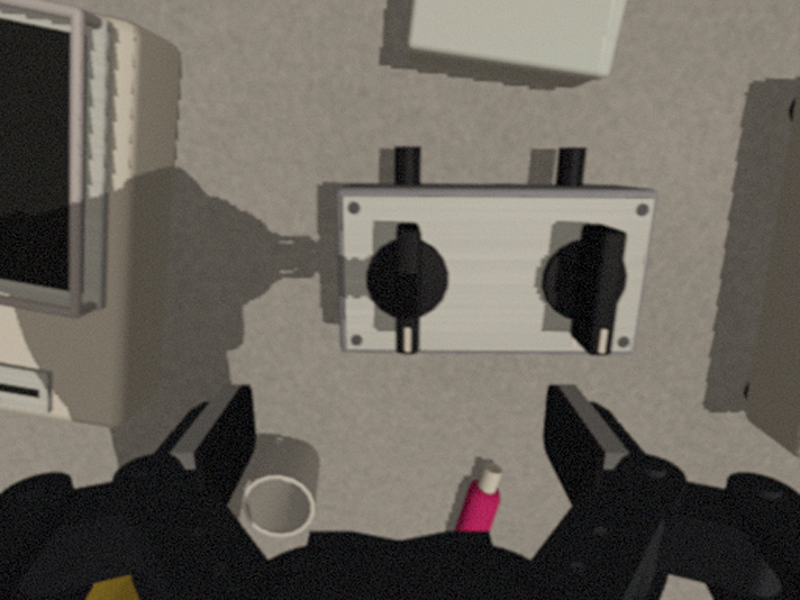

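The wrist view shows the left handle disc at (407,278), with the bar from (408,225) to (408,353). The box top corners are (342,190), (655,188), (637,351) and (344,352), and the beaker rim is at (279,507).

```bash
python3 - <<'E'
from h import *
np.set_printoptions(precision=4,suppress=True)
c=load('w1'); W=lambda u,v,z: at(c,u*.64,v*.64,z)
print('disc',W(407,278,.078),'R',W(584,280,.078)); print('bar',W(408,225,.114),W(408,353,.114)); 
print('corners',[W(*p,.07) for p in ((342,190),(655,188),(637,351),(344,352))])
print('beaker',W(279,507,.06))
E
```

```text
disc [0.5736 0.0618 0.078 ] R [ 0.5769 -0.0475  0.078 ]
bar [0.6108 0.0635 0.114 ] [0.5386 0.0602 0.114 ]
corners [array([0.6246, 0.1033, 0.07  ]), array([ 0.6335, -0.0849,  0.07  ]), array([ 0.5285, -0.0928,  0.07  ]), array([0.5196, 0.1011, 0.07  ])]
beaker [0.3873 0.1502 0.06  ]
```

Request:
drive_tool --pt "0.003 0 0.03 0" --pt "0.006 -0.001 0.06 0.003" --pt "0.006 -0.001 0.09 0.003" --pt "0.006 -0.001 0.12 0.003" --pt "0.006 -0.001 0.13 0.003"

```text
time: 2.23
tcp_pos: [0.5728, 0.0619, 0.2701]
orientation: [3.136, 0.003, -1.53]
force: [-0.4, -0.4, -0.2]
width: 0.0853
```

Request:
drive_tool --pt "0 0 0.01 0" --pt "0 0 0.019 0" --pt "0 0 0.019 0" --pt "0 0 0.019 0"

```text
time: 2.57
tcp_pos: [0.573, 0.062, 0.2517]
orientation: [3.137, 0.003, -1.53]
force: [-0.5, 0.2, 1.4]
width: 0.0854
```

Request:
drive_tool --pt "0 0 -0.004 0" --pt "0 0 -0.004 0" --pt "0 0 -0.004 0" --pt "0 0 -0.004 0" --pt "0 0 -0.004 0" --grip 0 --force 80

```text
time: 2.98
tcp_pos: [0.573, 0.062, 0.2561]
orientation: [3.137, 0.003, -1.53]
force: [-0.3, 0.3, 0.6]
width: 0.0253
```

Request:
drive_tool --pt "0 0 0 0" --pt "0 0 0 0" --pt "0 0 0 0"

```text
time: 3.23
tcp_pos: [0.5731, 0.0616, 0.2563]
orientation: [3.137, 0.003, -1.53]
force: [-2.3, -2.1, 6.6]
width: 0.0131
```

Request:
drive_tool --pt "0 0 0 -0.1" --pt "0 0 0 -0.2" --pt "0 0 0 -0.3" --pt "0 0 0 -0.4" --pt "0 0 0 -0.5"

```text
time: 3.65
tcp_pos: [0.5731, 0.0614, 0.2564]
orientation: [3.139, 0.004, -1.026]
force: [0.8, -1.3, 0.3]
width: 0.013
```

Request:
drive_tool --pt "0 0 0 -0.1" --pt "0 0 0 -0.2" --pt "0 0 0 -0.3" --pt "0 0 0 -0.4" --pt "0 0 0 -0.5"

```text
time: 4.07
tcp_pos: [0.5732, 0.0612, 0.2564]
orientation: [3.141, 0.005, -0.521]
force: [1.4, -1.4, -0.5]
width: 0.0131
```

Request:
drive_tool --pt "0 0 0 -0.1" --pt "0 0 0 -0.2" --pt "0 0 0 -0.3" --pt "0 0 0 -0.4" --pt "0 0 0 -0.5"

```text
time: 4.48
tcp_pos: [0.5734, 0.0611, 0.2564]
orientation: [-3.139, 0.004, -0.016]
force: [1.5, 0.2, -2.2]
width: 0.0128
```

Request:
drive_tool --pt "0 0 0 -0.03" --pt "0 0 0 -0.05" --pt "0 0 0 -0.05"

```text
time: 4.73
tcp_pos: [0.5734, 0.061, 0.2564]
orientation: [-3.139, 0.004, 0.034]
force: [0.1, 0.3, 0.1]
width: 0.013
```

Request:
drive_tool --pt "0 0 0 0" --pt "0 0 0 0" --pt "0 0 0 0" --pt "0 0 0 0" --pt "0 0 0 0" --grip 100

```text
time: 5.15
tcp_pos: [0.5734, 0.0611, 0.2564]
orientation: [-3.139, 0.004, 0.034]
force: [1.5, 0.8, 0.2]
width: 0.0727
```

Request:
drive_tool --pt "0 0 0 0" --pt "0 0 -0.02 0" --pt "0 0 -0.05 0" --pt "0 0 -0.08 0" --pt "0 0 -0.11 0"

```text
time: 5.57
tcp_pos: [0.5736, 0.0609, 0.3676]
orientation: [-3.139, 0.005, 0.034]
force: [0.7, -0.6, 0.6]
width: 0.0857
```

```bash
python3 - <<'E'
from h import *
c=snap('top','top1'); s=robot.sense(); print(s['tcp_pos'],s['orientation'],s['joints'],s['width'])
w=snap('wrist','w2')
a=cv2.resize(cv2.imread('pics/w2.png'),(800,600)); cv2.imwrite('pics/w2b.png',a)
E
```

```text
[0.57465941 0.0615271  0.3732608 ] [-3.13853992e+00 -2.06438084e-03  3.39581156e-02] [ 0.27836261  0.56262793 -0.69810058  1.73503721  0.41819685  0.99531826
 -0.54114947] 0.08560350791701755
```

View pics/w2b.png

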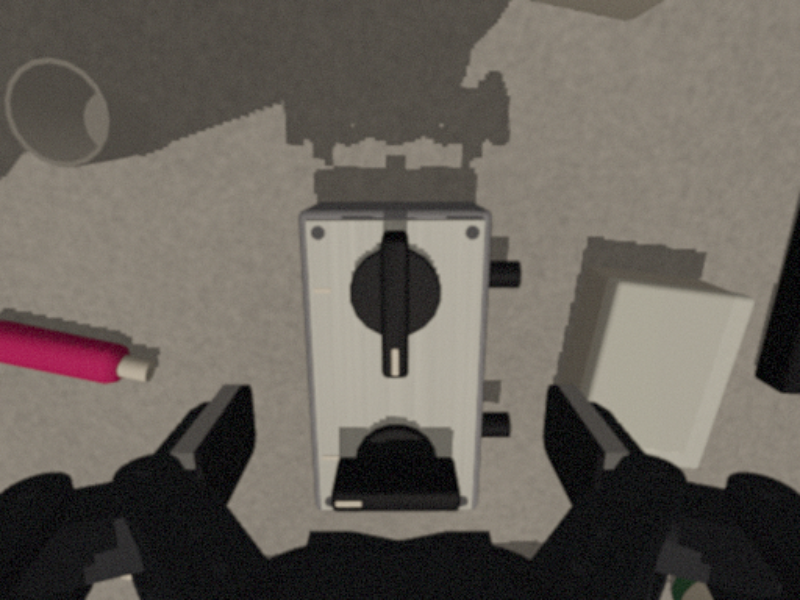

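The left handle at (395,305) now lies along the box, so it is off. The right handle at (395,480) still lies across it, so it is on. Next is the lock.

Request:
drive_tool --pt "-0.008 -0.028 0 0.05" --pt "-0.016 -0.056 0 0.1" --pt "-0.024 -0.084 0 0.15" --pt "-0.032 -0.11 0 0.174" --pt "-0.038 -0.136 0 0.174" --grip 100

```text
time: 6.08
tcp_pos: [0.5312, 0.1972, 0.3709]
orientation: [-3.139, -0.002, -0.142]
force: [0.6, -0.6, 0.3]
width: 0.0857
```

Request:
drive_tool --pt "-0.013 -0.028 0 0" --pt "-0.026 -0.056 0 0" --pt "-0.039 -0.084 0 0" --pt "-0.052 -0.112 0 0" --pt "-0.061 -0.127 0 0"

```text
time: 6.5
tcp_pos: [0.4873, 0.3348, 0.371]
orientation: [-3.138, -0.001, -0.14]
force: [-0.4, 0.4, -0.4]
width: 0.0855
```

Request:
drive_tool --pt "0 0 0 0" --pt "0 0 0 0"

```text
time: 6.67
tcp_pos: [0.4864, 0.3359, 0.3706]
orientation: [-3.138, -0.0, -0.137]
force: [0.3, -0.4, -0.3]
width: 0.0855
```

```bash
python3 - <<'E'
from h import *
w=snap('wrist','w3'); s=robot.sense(); print(s['tcp_pos'],s['orientation'],s['joints'],s['width'])
a=cv2.resize(cv2.imread('pics/w3.png'),(800,600)); cv2.imwrite('pics/w3b.png',a)
E
```

```text
[0.48719893 0.33460799 0.37056978] [-3.13826663e+00 -5.35505092e-04 -1.39161046e-01] [-0.23946951  0.58037422 -0.67297226  1.70372119  0.41592452  1.00200736
 -1.19903116] 0.08530088720969631
```

View pics/w3b.png

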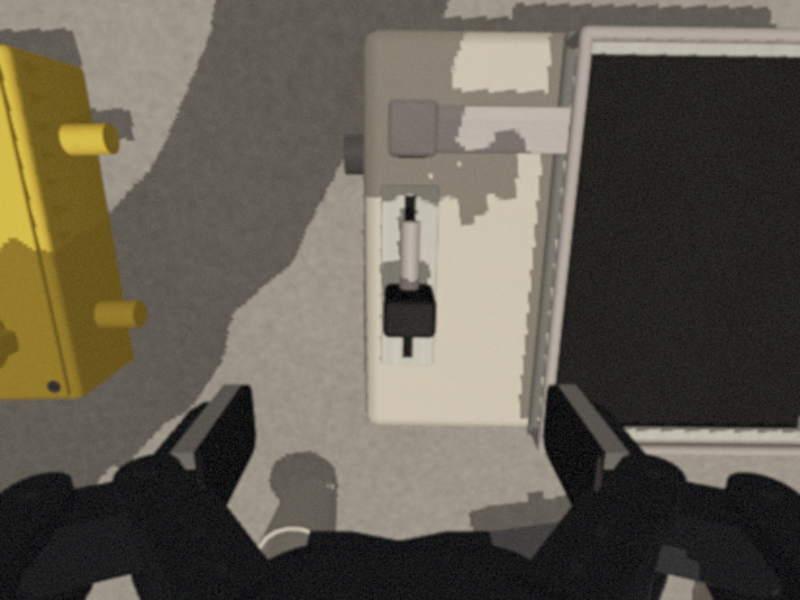

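The wrist view shows the lock grip's top at (410,317) and the bolt at (410,255). The keeper is at (413,128), with its strap running right to the platform.

```bash
python3 - <<'E'
from h import *
np.set_printoptions(precision=4,suppress=True)
c=load('w3'); W=lambda u,v,z: at(c,u*.64,v*.64,z)
g=W(410,317,.118);k=W(413,127,.109); print(g,k)
e=[W(410,195,.079),W(407,356,.079)]; print(e, np.arctan2(-(e[0]-e[1])[0],(e[0]-e[1])[1]))
e=[W(550,420,.111),W(582,55,.111)]; print('plat',e,np.arctan2(-(e[1]-e[0])[0],(e[1]-e[0])[1]))
e=[W(372,420,.075),W(368,40,.075)]; print('front',e,np.arctan2(-(e[1]-e[0])[0],(e[1]-e[0])[1]))
yaw=-.14; R=np.array([[np.cos(yaw),-np.sin(yaw)],[np.sin(yaw),np.cos(yaw)]]); print(R.T@(k-g)[:2])
E
```

```text
[0.4914 0.335  0.118 ] [0.5042 0.4197 0.109 ]
[array([0.4994, 0.3886, 0.079 ]), array([0.4859, 0.2996, 0.079 ])] -0.1511665414755972
plat [array([0.5562, 0.2668, 0.111 ]), array([0.5788, 0.4382, 0.111 ])] -0.1312170383803099
front [array([0.4593, 0.2597, 0.075 ]), array([0.489 , 0.4643, 0.075 ])] -0.14424230807861038
[0.0009 0.0856]
```

Request:
drive_tool --pt "0.002 0 0.02 0" --pt "0.0035 0.001 0.045 0" --pt "0.0035 0.001 0.07 0" --pt "0.0035 0.001 0.09 0" --pt "0.0035 0.001 0.095 0" --grip 70

```text
time: 7.13
tcp_pos: [0.4909, 0.3313, 0.2726]
orientation: [-3.142, 0.002, -0.141]
force: [-0.2, -0.2, -0.5]
width: 0.0599
```

Request:
drive_tool --pt "0 0 0.006 0" --pt "0 0 0.012 0" --pt "0 0 0.012 0"

```text
time: 7.38
tcp_pos: [0.4911, 0.3307, 0.2602]
orientation: [3.141, 0.002, -0.142]
force: [-0.8, 0.3, -0.5]
width: 0.0599
```

Request:
drive_tool --pt "0 0 0 0" --pt "0 0 0 0" --pt "0 0 0 0" --pt "0 0 0 0" --pt "0 0 0 0" --grip 0 --force 50

```text
time: 7.8
tcp_pos: [0.491, 0.3311, 0.2611]
orientation: [-3.141, 0.001, -0.142]
force: [-2.5, -0.7, 6.6]
width: 0.0254
```

Request:
drive_tool --pt "0 -0.008 0 0" --pt "0 -0.016 0 0" --pt "0 -0.024 0 0" --pt "0 -0.03 0 0" --pt "0 -0.034 0 0"

```text
time: 8.22
tcp_pos: [0.4961, 0.3656, 0.2612]
orientation: [-3.141, 0.001, -0.141]
force: [1.8, -3.0, -2.0]
width: 0.0251
```

Request:
drive_tool --pt "0 -0.002 0 0" --pt "0 -0.004 0 0" --pt "0 -0.005 0 0" --pt "0 -0.005 0 0"

```text
time: 8.55
tcp_pos: [0.4968, 0.3707, 0.2612]
orientation: [-3.141, 0.001, -0.141]
force: [2.4, 1.1, -5.2]
width: 0.025
```

Request:
drive_tool --pt "0 -0.0015 0 0" --pt "0 -0.003 0 0" --pt "0 -0.003 0 0"

```text
time: 8.8
tcp_pos: [0.4972, 0.3722, 0.2611]
orientation: [3.138, 0.001, -0.142]
force: [-4.6, -15.4, 8.0]
width: 0.025
```

Request:
drive_tool --pt "0 -0.0015 0 0" --pt "0 -0.003 0 0" --pt "0 -0.003 0 0"

```text
time: 9.05
tcp_pos: [0.4975, 0.3732, 0.2611]
orientation: [3.132, 0.002, -0.144]
force: [-8.2, -18.8, 11.5]
width: 0.0253
```

Request:
drive_tool --pt "0 -0.003 0 0" --pt "0 -0.005 0 0" --pt "0 -0.005 0 0"

```text
time: 9.3
tcp_pos: [0.4979, 0.375, 0.2611]
orientation: [3.123, 0.003, -0.146]
force: [-12.0, -32.5, 23.5]
width: 0.0251
```

Request:
drive_tool --pt "0 0 0 0" --pt "0 0 0 0" --pt "0 0 0 0" --pt "0 0 0 0" --pt "0 0 0 0" --grip 70

```text
time: 9.72
tcp_pos: [0.4979, 0.3753, 0.2611]
orientation: [3.124, 0.003, -0.145]
force: [0.3, 1.1, -0.1]
width: 0.06
```

Request:
drive_tool --pt "0 0 -0.02 0" --pt "0 0 -0.045 0" --pt "0 0 -0.07 0" --pt "0 0 -0.1 0" --pt "0 0 -0.11 0"

```text
time: 10.13
tcp_pos: [0.4987, 0.3781, 0.3751]
orientation: [3.127, 0.001, -0.145]
force: [0.2, 0.7, 0.5]
width: 0.06
```

```bash
python3 - <<'E'
from h import *
w=snap('wrist','w4'); s=robot.sense(); print(s['tcp_pos'],s['orientation'],s['width'])
a=cv2.resize(cv2.imread('pics/w4.png'),(800,600)); cv2.imwrite('pics/w4b.png',a)
E
```

```text
[0.49880873 0.37808154 0.3754157 ] [ 3.12793208e+00 -1.36828417e-04 -1.45212753e-01] 0.05983212490062275
```

View pics/w4b.png

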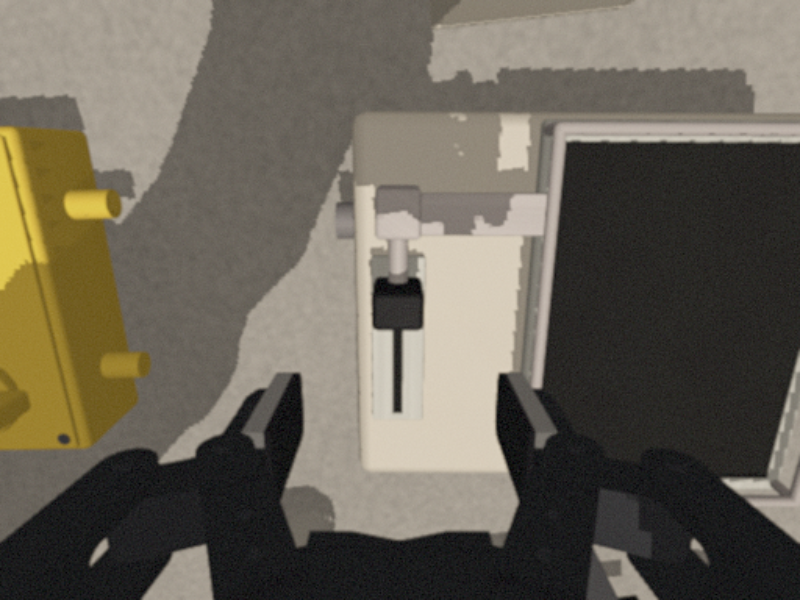

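The bolt at (399,260) now enters the keeper at (399,212). The grip's top is at (398,309). Next I measure the remaining gap, and take a top view to check the handles and bystanders.

```bash
python3 - <<'E'
from h import *
np.set_printoptions(precision=4,suppress=True)
c=load('w4'); W=lambda u,v,z: at(c,u*.64,v*.64,z)
g=W(398,309,.118);k=W(399,207,.109); d=(k-g)[:2]
yaw=-.142; R=np.array([[np.cos(yaw),-np.sin(yaw)],[np.sin(yaw),np.cos(yaw)]])
print(g,k,R.T@d,'gap',(R.T@d)[1]-.022, 'track end', W(398,256,.079))
E
```

```text
[0.4975 0.3761 0.118 ] [0.5049 0.423  0.109 ] [0.0007 0.0475] gap 0.02554326825695987 track end [0.5001 0.3938 0.079 ]
```

Request:
drive_tool --pt "0 0.03 -0.01 0" --pt "0 0.06 -0.02 0" --pt "-0.02 0.09 -0.02 0" --pt "-0.04 0.12 -0.02 0" --pt "-0.04 0.12 -0.02 0"

```text
time: 10.6
tcp_pos: [0.4388, 0.2615, 0.3964]
orientation: [3.124, 0.001, -0.146]
force: [2.8, -0.0, 0.9]
width: 0.0599
```

```bash
python3 - <<'E'
from h import *
im0=cv2.imread('pics/top0.png'); snap('top','top2'); im=cv2.imread('pics/top2.png')
f=lambda i: cv2.resize(i[105:245,125:385],(780,420),interpolation=cv2.INTER_CUBIC)
cv2.imwrite('pics/top2b.png',f(im))
E
```

```text
(no output)
```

View pics/top2b.png

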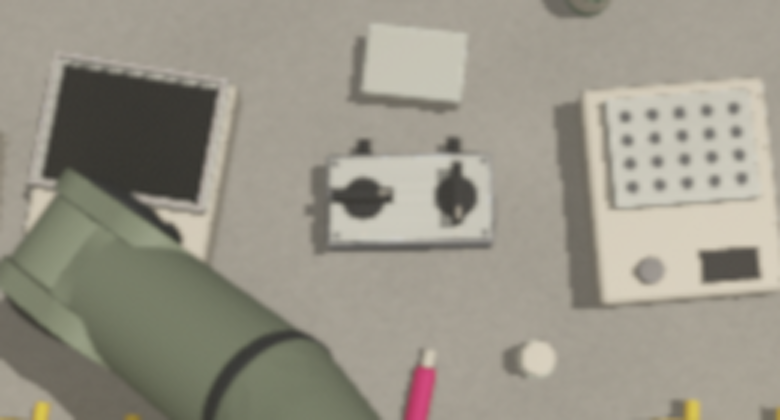

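The top view shows the left handle at (362,197) along the box (off) and the right handle at (457,193) front-to-back (on). The tip box at (413,63) and the jar at (537,358) look in place. The arm hides the beaker, so I'll do a last check with the scene camera.

```bash
python3 - <<'E'
from h import *
snap('scene','scene2'); a=[cv2.imread(f'pics/scene{i}.png')[105:275,160:420] for i in (0,2)]
cv2.imwrite('pics/s2b.png',cv2.resize(np.vstack(a),None,fx=1.75,fy=1.75,interpolation=cv2.INTER_CUBIC))
E
```

```text
(no output)
```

View pics/s2b.png

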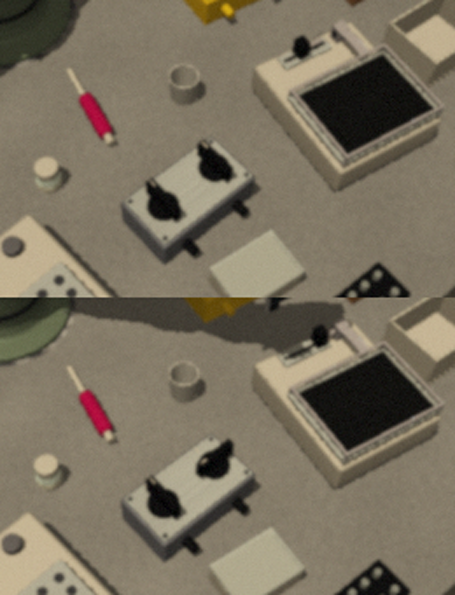

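Before (upper) and after (lower) match for the beaker (184,83 / 184,380), the jar (47,173 / 47,470) and the tip box. The left handle is turned, the right is unchanged, and the lock grip now sits next to the keeper. I'm handing the job in.

```bash
python3 -c "
from workcell import robot
s=robot.sense(); print(s['time'],s['force'],s['joint_velocities'].round(3)); print(robot.finish_job())"
```

```text
10.7 [0.1755989  0.18937673 0.08635011] [-0.027  0.032  0.    -0.049  0.006  0.004 -0.002]
the job is handed in; nothing more can be done
None
```

The shaker is out of service: its power is off and its transport lock is home. I handed the job in at 10.7 s of the 42 s allowed.

- **Power:** I gripped the left handle of the grey isolator, turned it a quarter turn anticlockwise and released it. The wrist, top and scene views show it along the box (off), with the right handle still on.
- **Lock:** I slid it about 41 mm until it met a hard stop, where the force rose from about 2 N to about 35 N, then let go and backed off. The wrist picture shows the bolt in the keeper. I measured 25.5 mm between grip and keeper against the nominal 24 mm, which is within the camera error of about 2 mm.
- **Bystanders:** the beaker, jar and tip box look unmoved in the before-and-after scene views.
- **Robot:** the gripper was clear of everything at hand-in, with the force on the tool near zero.

No check failed; the 1.5 mm difference in the lock gap is the only disagreement.

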